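Nest the bisque ware for the kiln

TASK

Nest the three handleless pieces of unglazed ware for the kiln, from largest to smallest: first stand the tumbler upright on the floor of the wide bowl that waits on the banding wheel, near its middle, and then stand the slim beaker upright inside the tumbler. Set each one down gently, never drop it; the bowl stays up on the wheel and the mug with the handle stays where it is.

Things in the scene. Friction and masses are not known exactly. Their poses are not given: they have to be found in the camera images.
- bowl: Largest piece: wide low open bowl of unglazed pinkish-beige clay, 45 mm high, outer diameter 110 mm at the foot, 150 mm at the rim, wall 5 mm, floor 6 mm thick, inner floor 100 mm across. Stands loose on the grey banding wheel (potter's turntable, locked, 220 mm across, top 60 mm above the table) near the middle. Origin: centre of its underside, z up.
- tumbler: Middle piece: handleless tumbler of the same clay, 70 mm high, outer diameter 56 mm at the foot, 64 mm and straight-sided from 20 mm up; wall 4 mm, floor 5 mm thick, mouth 56 mm, inner floor 48 mm. 0.2 kg. Stands loose on the table beside the wheel. Origin: centre of its underside, z up. Standing in the bowl, its rim is 31 mm above the bowl's: hold it across the outside near the rim.
- beaker: Smallest piece: slim handleless beaker of the same clay, 95 mm high, outer diameter 30 mm at the foot, 36 mm and straight-sided from 20 mm up; wall 3.5 mm. 0.12 kg. Stands loose on the table beside the wheel. Origin: centre of its underside, z up. Standing in the tumbler, its rim is 30 mm above the tumbler's; the 10 mm gap between them leaves no room for fingers lower down.
- mug: Mug of the same clay, not part of the set, to be left alone: 85 mm high, 72 mm across, straight-sided, one ear handle reaching 65 mm from its axis along its y axis. Stands loose on the table beside the wheel. Origin: centre of its underside, z up.
Things that resemble listed ones, but are neither listed nor needed, are in the scene too. Leave any purple look-alike of the tumbler alone.

How it is judged (in metres and radians):
On the way, in this order (a step that is already met when the one before it is completed fails the run):
1. the tumbler stands upright inside the bowl on the wheel, let go (horizontal distance between tumbler and bowl below 0.025 m and z of tumbler in the frame of bowl between 0 and 0.013 m and angle between tumbler's own z axis and vertical below 0.17 rad and linear speed of tumbler below 0.03 m/s and contact force between the fingers and tumbler below 0.1 N and height (world z) of bowl above 0.052 m and angle between bowl's own z axis and vertical below 0.1 rad), for 0.2 s.
2. the beaker stands upright inside the tumbler, let go (all of step 1 and horizontal distance between beaker and tumbler below 0.014 m and z of beaker in the frame of tumbler between 0 and 0.013 m and angle between beaker's own z axis and vertical below 0.17 rad and linear speed of beaker below 0.03 m/s and contact force between the fingers and beaker below 0.1 N), for 0.2 s.
At the end, for the whole second after the job is handed in: The bowl is level (6 degrees) and still up on the wheel; the tumbler stands upright (10 degrees) on the bowl's floor, its axis within 25 mm of the bowl's; the beaker stands upright (10 degrees) on the tumbler's floor, its axis within 14 mm of the tumbler's; both are let go and at rest (all of step 2); the robot touches nothing.
It fails at once if the tumbler is dropped (falls free faster than 0.7 m/s, about 25 mm) (linear speed of tumbler above 0.7 m/s and contact force between the fingers and tumbler below 0.05 N).
It fails at once if the beaker is dropped (falls free faster than 0.7 m/s, about 25 mm) (linear speed of beaker above 0.7 m/s and contact force between the fingers and beaker below 0.05 N).
It fails at once if the mug is moved by more than 30 mm or tipped over (distance of mug from where it was at the start of the episode above 0.03 m or angle between mug's own z axis and vertical above 0.5 rad).
It also fails if it takes over 64 s, if anything falls off the work surface, if the arm or the gripper's body presses on something with over 40 N, if the wrist force passes 120 N, or if a joint passes its speed limit or range.

ROBOT

A 6-joint arm with a two-finger parallel gripper is mounted at the origin on the work surface. World frame = base frame: x ahead of the robot, y to its left, z up, the work surface at z = 0. Lengths are in mm, angles in rad, forces in N, time in s.
With the tool pointing down it reaches from about 350 to 975 mm from the base axis. Payload 7.1 kg.
Tool frame: the origin (TCP) lies on the front face of the gripper's body, between the roots of the fingers; the fingertips stand 80 mm ahead of it and the grasp point (between the pads) lies 61 mm ahead of it; z points along the fingers, y is the line along which they close (so a half turn about z gives the same grasp; the last joint's range is limited). The gripper opens to 88 mm and grips with 3 to 60 N. Pads are 20 mm wide; open, the fingers measure 115 mm over their backs; the gripper's body (75 mm by 178 mm) begins 61 mm behind the grasp point.
Start: joints at [-1.273, 0.423, 1.63, -0, 1.089, -0.019], TCP at [194.722, -593.876, 302.675] pointing down, gripper open.
Joint ranges: [-3, 3], [-0.9, 2.11], [0.09, 2.58], [-1.31, 4.45], [0.11, 2.69], [-2.54, 2.54]. Speed limits (rad/s): [2.39, 2.39, 3.01, 3.14, 3.14, 3.14].

INTERFACE

Orientations are given as a rotation vector (axis times angle).
In Python, from workcell import readout, vision, close_job gives the robot as it stands.
- The arm moves only by the tool servo_tool, never from a script. Its argument "plan" is a list that holds one entry, the list of rows, each a list of 7 numbers: the gripper command: -1 is fully open, 1 is shut, values between are in proportion, then the shift along the world's x, y, z in units of 40 mm (1.0 is 40 mm), then the turn, a rotation vector about the world's x, y, z in units of 5 degrees (1.0 is 5 degrees). A call has 1 to 5 rows; each row shifts and turns the commanded pose from where the row before left it; what a row does not reach is not made up. A row lasts 1/12 s, in which the tool goes at most 41.7 mm and 7.16 degrees, less where a joint would pass 70% of its speed; a pose out of reach is approached as far as the arm can. A call is refused whole if a number of a shift passes 1 or a number of a turn 1, either way. A call with a gripper value outside its range is refused whole. The fingers move at their own pace and stop on an object; the grip force is fixed at half the most. Time passes only in rows, so rows that do not move let the fingers close. It gives the time, the measured TCP pose, the force, the opening and the grip force at its end, in the units of the state.
- readout.get_obs(): the state, without advancing time (a new reading comes with each control period).
- vision.get_image(name): name is "scene" or "top" or "wrist"; returns the picture (420x560x3 uint8, red, green, blue); there is no depth.
- vision.camera_params(name): a dict with "fx", "fy", "cx", "cy" (pixels), "rvec" (rotation vector, rad) and "tvec" (3), from world to camera coordinates, as OpenCV has them; the wrist camera has in their place "hand_eye" (4x4, takes a point from camera to tool coordinates, whose origin is the TCP and whose axes are the flange's). Camera axes: x right, y down, z forward; pixel columns grow to the right and rows downward; lengths in mm; the calibration is good to about 2 mm. A picture is of the moment at which its call begins: read the wrist's pose just before it. camera_params takes no time and is no camera call.
- close_job(): hands the job in; it is judged then, once.
The state is a dict: "t": time; "qpos": joint angles; "qvel": joint speeds; "joint_torque": joint torques, N m; "ee_pos": TCP position; "orientation": TCP orientation; "ft_force": force on the tool from outside, world axes, zero at the start; "moment": the same for the moment, N m; "width": finger opening in mm; "grasp_force": force on a finger pad.
Only numpy, scipy, OpenCV 4.12 (cv2) and the standard library are available. Lean on these libraries where they do the work, as an engineer would, in place of code of your own. Each camera call takes 0.05 s, during which the arm holds its last target. There are 200 camera calls.

## Working session

There is one attempt and no reset: what is moved stays moved. The work goes in short steps, Python scripts to look and compute and a tool call to move; the robot and the scene stay as the last step left them, time stands still between calls to the robot, and variables do not carry over. Pictures are saved under pics/ and viewed, at most 10 in all, crops included, and the job is handed in when it is done.

Besides the shell and the picture viewer there is one more tool, called after "Request:" as name(argument=value, ...), one argument or row to a line, values as JSON. servo_tool: Moves the arm, as the interface text tells. Its arguments: {"type":"object","properties":{"plan":{"type":"array"}},"required":["plan"]}

```bash
mkdir -p pics
python3 - <<'E'
from workcell import readout, vision
import cv2,pickle,numpy as np
o=readout.get_obs();print({k:np.round(v,3) for k,v in o.items()})
d={}
for n in("scene","top"):
    im=vision.get_image(n);d[n]=(im,vision.camera_params(n));print(n,d[n][1])
    cv2.imwrite(f"pics/{n}0.png",im[...,::-1])
pickle.dump(d,open("d.pkl","wb"));print(vision.camera_params("wrist"))
E
```

```text
{'t': np.float64(0.0), 'qpos': array([-1.273,  0.424,  1.631, -0.   ,  1.089, -0.019]), 'qvel': array([-0.   ,  0.001, -0.001, -0.   , -0.001, -0.   ]), 'joint_torque': array([ 3.0000e-03, -5.4463e+01, -2.7366e+01,  6.5000e-02,  2.3000e-02,
       -0.0000e+00]), 'ee_pos': array([ 194.613, -593.463,  301.879]), 'orientation': array([-3.101, -0.495,  0.   ]), 'ft_force': array([-0.712, -0.225,  0.22 ]), 'moment': array([-0.046,  0.005, -0.005]), 'grasp_force': np.float64(0.0), 'width': np.float64(87.943)}
scene {'fx': 396.6929889031505, 'fy': 396.6929889031505, 'cx': 278.3741002753806, 'cy': 211.54778439538006, 'rvec': array([ 1.93600111,  1.73736534, -0.56834903]), 'tvec': array([ -53.92747447, -351.58158264, 1095.28683932])}
top {'fx': 452.2707607435174, 'fy': 452.2707607435174, 'cx': 274.0958282959954, 'cy': 206.7320819120313, 'rvec': array([ 2.14932358, -2.20546637,  0.07024069]), 'tvec': array([   8.55079858,  506.98851581, 1171.08857963])}
{'fx': 324.62100897595104, 'fy': 324.62100897595104, 'cx': 280.0966860700808, 'cy': 210.3790134111172, 'hand_eye': array([[-1.29720150e-03, -9.58632646e-01, -2.84643229e-01,
         7.84568648e+01],
       [ 9.99999157e-01, -1.22902851e-03, -4.18114832e-04,
        -5.00988434e-01],
       [ 5.09838846e-05, -2.84643531e-01,  9.58633432e-01,
        -8.15809127e+01],
       [ 0.00000000e+00,  0.00000000e+00,  0.00000000e+00,
         1.00000000e+00]])}
```

View pics/top0.png

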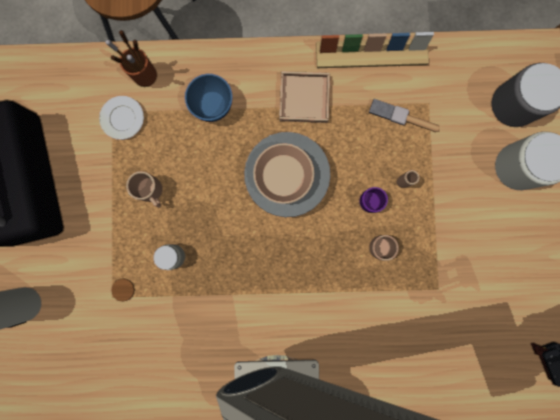

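View pics/scene0.png

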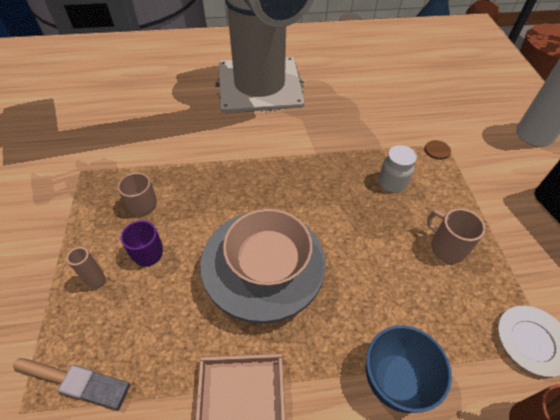

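Top view: bowl (284,173) on the wheel, tumbler candidates (385,248) clay and (374,200) purple look-alike, slim beaker (411,179), mug with its handle (143,186). The clay one at (385,248) fits the tumbler. I'll confirm it in an enlarged crop.

```bash
cat > h.py <<'E'
import numpy as np,cv2
def ray(p,uv,z):
    R=cv2.Rodrigues(np.array(p["rvec"]))[0];t=np.array(p["tvec"])
    c=-R.T@t; d=R.T@np.array([(uv[0]-p["cx"])/p["fx"],(uv[1]-p["cy"])/p["fy"],1])
    return c+d*(z-c[2])/d[2]
def proj(p,X):
    return cv2.projectPoints(np.array([X],float),np.array(p["rvec"]),np.array(p["tvec"]),np.array([[p["fx"],0,p["cx"]],[0,p["fy"],p["cy"]],[0,0,1]]),None)[0].ravel()
def wristcam(o,p):
    T=np.eye(4);T[:3,:3]=cv2.Rodrigues(np.array(o["orientation"]))[0];T[:3,3]=o["ee_pos"]
    M=np.linalg.inv(T@np.array(p["hand_eye"]));q=dict(p);q["rvec"]=cv2.Rodrigues(M[:3,:3])[0].ravel();q["tvec"]=M[:3,3];return q
E
python3 - <<'E'
import pickle,cv2,numpy as np
from h import *
d=pickle.load(open("d.pkl","rb"));im,p=d["top"]
a=cv2.resize(im[150:280,340:440],None,fx=4,fy=4,interpolation=cv2.INTER_CUBIC)
b=cv2.resize(im[120:230,234:334],None,fx=4,fy=4,interpolation=cv2.INTER_CUBIC)
c=np.zeros((520,800,3),np.uint8);c[:520,:400]=a;c[:440,400:]=b
cv2.imwrite("pics/crop.png",c[...,::-1])
for n,uv,z in(("tum",(385,248),70),("beak",(412,178),95),("bowl",(284,173),105),("mug",(143,186),85)):
    print(n,ray(p,uv,z).round(1))
E
```

```text
tum [ 392.7 -279.    70. ]
beak [ 563.4 -347.1   95. ]
bowl [582.9 -31.8 105. ]
mug [562.7 321.6  85. ]
```

View pics/crop.png

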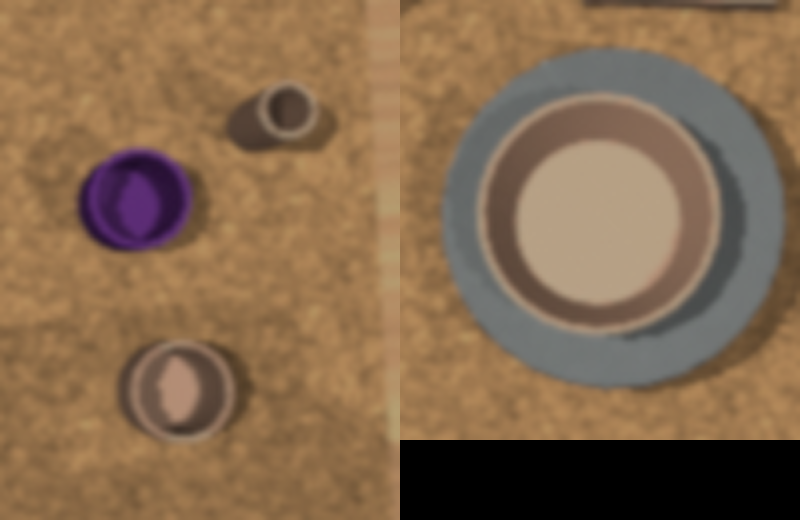

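The crop confirms it: the tumbler is the clay piece with its rim centre at about (385.7,247.4), the purple look-alike is separate at (374,200), the slim beaker's rim is at (412,177.3) and the bowl's rim is at (284,173). I'm moving above the tumbler.

Request:
servo_tool(
  plan=[
    [[-1,0.5,0.79,0,0,0,0],[-1,0.5,0.79,0,0,0,0],[-1,0.5,0.79,0,0,0,0],[-1,0.5,0.79,0,0,0,0],[-1,0.5,0.79,0,0,0,0]],
  ],
)

```text
t: 0.52
ee_pos: [295.1, -434.2, 302.4]
orientation: [-3.102, -0.494, 0.0]
ft_force: [0.8, -0.6, 0.6]
width: 87.8
grasp_force: 0.0
```

Request:
servo_tool(
  plan=[
    [[-1,0.5,0.79,-0.3,0,0,0],[-1,0.5,0.79,-0.3,0,0,0],[-1,0.5,0.79,-0.3,0,0,0],[-1,0.5,0.79,-0.3,0,0,0],[-1,0.5,0.7,-0.3,0,0,0]],
  ],
)

```text
t: 0.93
ee_pos: [395.0, -279.4, 242.1]
orientation: [-3.102, -0.495, 0.0]
ft_force: [1.2, -0.5, -0.6]
width: 87.7
grasp_force: 0.0
```

Request:
servo_tool(
  plan=[
    [[-1,0,0,0,0,0,0],[-1,0,0,0,0,0,0],[-1,0,0,0,0,0,0]],
  ],
)

```text
t: 1.18
ee_pos: [394.8, -281.6, 242.7]
orientation: [3.102, 0.497, -0.0]
ft_force: [-0.2, 0.0, -0.1]
width: 87.7
grasp_force: 0.0
```

Run:
```python
from workcell import readout, vision
from h import *
import pickle
o=readout.get_obs();im=vision.get_image("wrist");p=wristcam(o,vision.camera_params("wrist"))
pickle.dump((im,p,o),open("w1.pkl","wb"))
im=im.copy()
tp=o["ee_pos"]
u=proj(p,[tp[0],tp[1],70]);print(u)
cv2.drawMarker(im,tuple(u.astype(int)[:2].tolist()),(0,255,0))
cv2.imwrite("pics/w1.png",im[...,::-1])
```

```text
[280.83678297 213.78219936]
```

View pics/w1.png

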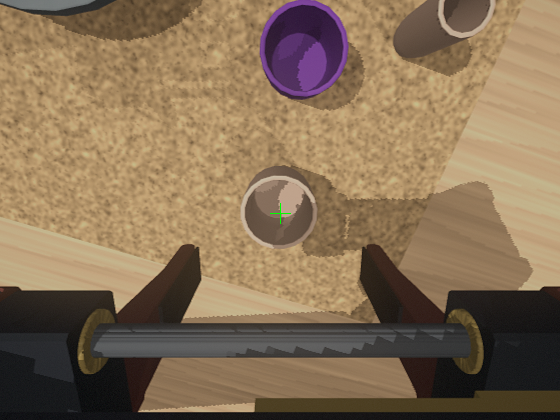

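The wrist view puts the tumbler's rim centre at about (279,212), against a predicted grasp axis of (281,214), so they agree within 2 mm. The beaker's rim is at the upper right (467,10). I'm descending and gripping.

Request:
servo_tool(
  plan=[
    [[-1,0,0,-0.8,0,0,0],[-1,0,0,-0.8,0,0,0],[-1,0,0,-0.8,0,0,0],[-1,0,0,-0.5,0,0,0],[-1,0,0,-0.2,0,0,0]],
  ],
)

```text
t: 1.65
ee_pos: [393.1, -282.1, 116.5]
orientation: [-3.101, -0.491, 0.004]
ft_force: [-0.5, 0.2, 0.3]
width: 87.7
grasp_force: 0.0
```

Request:
servo_tool(
  plan=[
    [[0.1,0,0,0,0,0,0],[0.3,0,0,0,0,0,0],[0.6,0,0,0,0,0,0],[1,0,0,0,0,0,0],[1,0,0,0,0,0,0]],
  ],
)

```text
t: 2.07
ee_pos: [395.1, -282.0, 120.0]
orientation: [3.101, 0.495, 0.002]
ft_force: [-2.3, -1.2, 6.6]
width: 64.1
grasp_force: 30.0
```

Request:
servo_tool(
  plan=[
    [[1,0,0,0,0,0,0],[1,0,0,0,0,0,0],[1,0,0,0,0,0,0]],
  ],
)

```text
t: 2.32
ee_pos: [395.1, -282.0, 120.0]
orientation: [3.101, 0.496, 0.002]
ft_force: [-2.7, 0.1, 7.3]
width: 63.8
grasp_force: 30.0
```

Request:
servo_tool(
  plan=[
    [[1,0,0,0.3,0,0,0],[1,0,0,0.7,0,0,0],[1,0,0,0.8,0,0,0],[1,0,0,0.8,0,0,0],[1,0,0,0.8,0,0,0]],
  ],
)

```text
t: 2.73
ee_pos: [394.4, -281.1, 256.5]
orientation: [3.102, 0.496, 0.0]
ft_force: [0.9, -0.1, -3.3]
width: 63.8
grasp_force: 30.0
```

Request:
servo_tool(
  plan=[
    [[1,0.4,0.5,0.2,0,0,0],[1,0.5,0.7,0,0,0,0],[1,0.5,0.7,0,0,0,0],[1,0.5,0.7,0,0,0,0],[1,0.5,0.7,0,0,0,0]],
  ],
)

```text
t: 3.15
ee_pos: [491.3, -148.0, 263.5]
orientation: [3.102, 0.495, 0.002]
ft_force: [0.7, -0.5, -1.9]
width: 64.1
grasp_force: 30.0
```

Request:
servo_tool(
  plan=[
    [[1,0.5,0.7,0,0,0,0],[1,0.5,0.7,0,0,0,0],[1,0.5,0.7,0,0,0,0],[1,0.5,0.6,0,0,0,0],[1,0.3,0.25,0,0,0,0]],
  ],
)

```text
t: 3.57
ee_pos: [584.3, -28.3, 263.3]
orientation: [-3.101, -0.499, -0.003]
ft_force: [0.7, 0.4, -2.5]
width: 64.3
grasp_force: 30.0
```

Request:
servo_tool(
  plan=[
    [[1,0,0,0,0,0,0],[1,0,0,0,0,0,0],[1,0,0,0,0,0,0]],
  ],
)

```text
t: 3.82
ee_pos: [581.8, -31.9, 262.6]
orientation: [3.102, 0.496, -0.002]
ft_force: [0.3, 0.1, -2.6]
width: 63.8
grasp_force: 30.0
```

Run:
```python
from workcell import readout, vision
from h import *
o=readout.get_obs()
w=vision.get_image("wrist").copy();s=vision.get_image("scene").copy();p=wristcam(o,vision.camera_params("wrist"));ps=vision.camera_params("scene")
e=o["ee_pos"]
for q,im in((p,w),(ps,s)):
  for z in(105,):
    for a in np.arange(0,6.28,.2):
      u=proj(q,[583+72.5*np.cos(a),-32+72.5*np.sin(a),z]);cv2.circle(im,tuple(u.astype(int).tolist()),1,(0,255,0),-1)
  u=proj(q,[e[0],e[1],e[2]-120]);cv2.circle(im,tuple(u.astype(int).tolist()),3,(255,0,0),-1)
cv2.imwrite("pics/w2.png",np.hstack([cv2.resize(w,(400,300)),cv2.resize(s[100:400,100:500],(400,300))])[...,::-1])
```

```text
(no output)
```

View pics/w2.png

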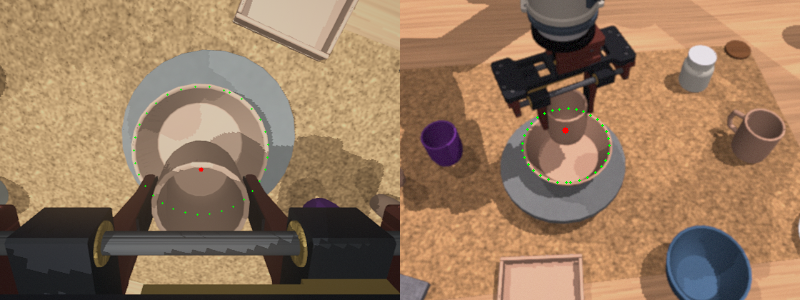

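The left half shows the predicted bowl rim (green) lying on the real rim, and the right half shows the tumbler held upright above the bowl. I'm lowering it.

Request:
servo_tool(
  plan=[
    [[1,0.02,0,-0.5,0,0,0],[1,0,0,-0.6,0,0,0],[1,0,0,-0.4,0,0,0],[1,0,0,-0.2,0,0,0],[1,0,0,0,0,0,0]],
  ],
)

```text
t: 4.33
ee_pos: [582.0, -32.2, 193.0]
orientation: [-3.102, -0.494, 0.006]
ft_force: [-0.6, 0.2, -2.9]
width: 64.5
grasp_force: 30.0
```

Request:
servo_tool(
  plan=[
    [[1,0,0,-0.05,0,0,0],[1,0,0,-0.04,0,0,0],[1,0,0,0,0,0,0],[1,0,0,0,0,0,0]],
  ],
)

```text
t: 4.67
ee_pos: [583.9, -31.6, 191.9]
orientation: [3.102, 0.495, 0.002]
ft_force: [0.0, 0.2, -2.0]
width: 64.1
grasp_force: 30.0
```

Request:
servo_tool(
  plan=[
    [[1,0,0,-0.04,0,0,0],[1,0,0,0,0,0,0],[1,0,0,0,0,0,0]],
  ],
)

```text
t: 4.92
ee_pos: [583.5, -31.4, 189.6]
orientation: [3.102, 0.496, 0.0]
ft_force: [0.7, -1.2, -2.4]
width: 64.2
grasp_force: 30.0
```

Request:
servo_tool(
  plan=[
    [[1,0,0,-0.04,0,0,0],[1,0,0,0,0,0,0],[1,0,0,0,0,0,0]],
  ],
)

```text
t: 5.17
ee_pos: [583.4, -31.4, 187.8]
orientation: [-3.102, -0.496, 0.0]
ft_force: [0.2, 0.2, -2.9]
width: 63.9
grasp_force: 30.0
```

Request:
servo_tool(
  plan=[
    [[1,0,0,-0.03,0,0,0],[1,0,0,0,0,0,0],[1,0,0,0,0,0,0]],
  ],
)

```text
t: 5.42
ee_pos: [583.4, -31.5, 186.6]
orientation: [-3.102, -0.496, 0.0]
ft_force: [-1.0, 0.3, -2.3]
width: 64.2
grasp_force: 30.0
```

Request:
servo_tool(
  plan=[
    [[1,0,0,-0.03,0,0,0],[1,0,0,0,0,0,0],[1,0,0,0,0,0,0]],
  ],
)

```text
t: 5.67
ee_pos: [583.6, -31.4, 186.0]
orientation: [3.102, 0.496, 0.001]
ft_force: [-2.1, 0.2, 5.8]
width: 63.8
grasp_force: 30.0
```

Request:
servo_tool(
  plan=[
    [[1,0,0,-0.02,0,0,0],[1,0,0,0,0,0,0],[1,0,0,0,0,0,0]],
  ],
)

```text
t: 5.92
ee_pos: [583.7, -31.5, 186.0]
orientation: [3.102, 0.495, 0.001]
ft_force: [-5.1, 0.2, 11.9]
width: 64.0
grasp_force: 30.0
```

Contact with the bowl's floor at TCP z 186. Next I ease off a little, release and rise.

Request:
servo_tool(
  plan=[
    [[1,0,0,0.02,0,0,0],[-0.5,0,0,0,0,0,0],[-0.8,0,0,0,0,0,0],[-0.9,0,0,0,0,0,0],[-0.9,0,0,0,0,0,0]],
  ],
)

```text
t: 6.33
ee_pos: [583.6, -31.5, 185.3]
orientation: [3.102, 0.496, 0.0]
ft_force: [-0.6, 0.0, -0.9]
width: 81.5
grasp_force: 0.0
```

Request:
servo_tool(
  plan=[
    [[-0.9,0,0,0,0,0,0],[-0.9,0,0,0.3,0,0,0],[-0.9,0,0,0.6,0,0,0],[-0.9,0,0,0.9,0,0,0],[-0.9,0,0,0.9,0,0,0]],
  ],
)

```text
t: 6.75
ee_pos: [582.9, -31.4, 294.6]
orientation: [-3.102, -0.496, 0.003]
ft_force: [0.8, 0.1, -0.2]
width: 83.5
grasp_force: 0.0
```

Run:
```python
from workcell import readout, vision
from h import *
import pickle
o=readout.get_obs();print(o["ee_pos"],o["width"])
w=vision.get_image("wrist").copy();s=vision.get_image("scene").copy();p=wristcam(o,vision.camera_params("wrist"));ps=vision.camera_params("scene")
pickle.dump((w.copy(),p),open("w3.pkl","wb"))
u=proj(p,[583.5,-31.5,136]);print(u);cv2.drawMarker(w,tuple(u.astype(int).tolist()),(0,255,0))
cv2.imwrite("pics/w3.png",np.hstack([cv2.resize(w,(400,300)),cv2.resize(s[100:400,100:500],(400,300))])[...,::-1])
im,q=pickle.load(open("w1.pkl","rb"))[:2]
print("beaker wrist",ray(q,(467,10),95)); 
d=pickle.load(open("d.pkl","rb"))["top"][1];print("top",ray(d,(412,177.3),95))
```

```text
[582.90044892 -31.42688568 294.61739275] 83.54878189150243
[281.37982775 218.11233102]
beaker wrist [ 564.31908786 -347.87695094   95.        ]
top [ 565.14822755 -347.20201402   95.        ]
```

View pics/w3.png

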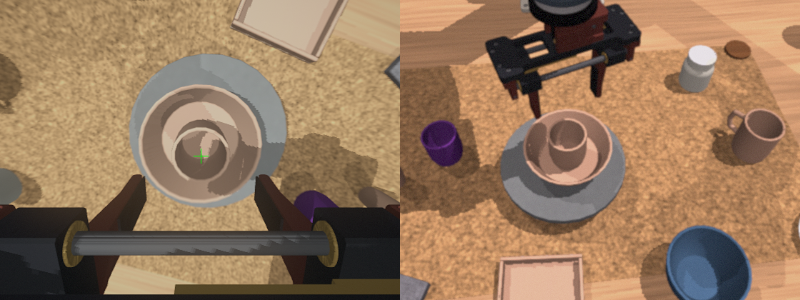

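The tumbler stands upright in the middle of the bowl, its rim centre at about (201,155) in the left half, on the marker. The beaker is at (565,-347.5) from two views, so I'm moving over it.

Request:
servo_tool(
  plan=[
    [[-0.9,-0.05,-0.8,0,0,0,0],[-0.9,-0.05,-0.8,0,0,0,0],[-0.9,-0.05,-0.8,0,0,0,0],[-0.9,-0.05,-0.8,0,0,0,0],[-0.9,-0.05,-0.8,0,0,0,0]],
  ],
)

```text
t: 7.27
ee_pos: [573.0, -192.8, 293.6]
orientation: [-3.102, -0.496, 0.0]
ft_force: [0.5, -0.1, -0.1]
width: 83.5
grasp_force: 0.0
```

Request:
servo_tool(
  plan=[
    [[-0.9,-0.05,-0.8,0,0,0,0],[-0.9,-0.05,-0.8,0,0,0,0],[-0.9,-0.05,-0.8,0,0,0,0],[-0.9,-0.05,-0.8,-0.4,0,0,0],[-0.9,-0.05,-0.7,-0.4,0,0,0]],
  ],
)

```text
t: 7.68
ee_pos: [563.5, -349.8, 262.2]
orientation: [3.101, 0.495, 0.003]
ft_force: [-0.1, 0.1, 0.2]
width: 83.7
grasp_force: 0.0
```

Request:
servo_tool(
  plan=[
    [[-0.5,0,0,0,0,0,0],[-0.5,0,0,0,0,0,0],[-0.5,0,0,0,0,0,0]],
  ],
)

```text
t: 7.93
ee_pos: [563.4, -347.0, 261.4]
orientation: [-3.102, -0.495, 0.001]
ft_force: [0.4, 0.7, 0.1]
width: 68.0
grasp_force: 0.0
```

Run:
```python
from workcell import readout, vision
from h import *
import pickle
o=readout.get_obs();print(o["ee_pos"],o["width"])
w=vision.get_image("wrist");p=wristcam(o,vision.camera_params("wrist"))
pickle.dump((w,p),open("w4.pkl","wb"))
w=w.copy()
u=proj(p,[o["ee_pos"][0],o["ee_pos"][1],95]);print(u);cv2.drawMarker(w,tuple(u.astype(int).tolist()),(0,255,0))
cv2.imwrite("pics/w4.png",w[...,::-1])
```

```text
[ 563.40522622 -346.99162223  261.44424742] 68.04345134608619
[281.03023735 216.0878944 ]
```

View pics/w4.png

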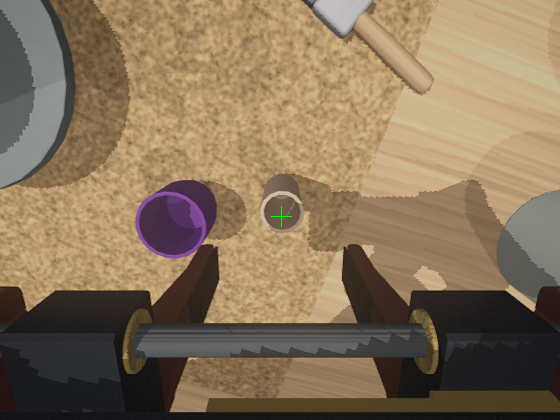

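The beaker's rim centre is at (282,211) against the predicted (281,216), so I shift +2 mm in x. The purple look-alike at (172,222) is clear of the left finger. Descending and gripping.

Request:
servo_tool(
  plan=[
    [[-0.5,0.06,0,-0.7,0,0,0],[-0.5,0,0,-0.9,0,0,0],[-0.5,0,0,-0.7,0,0,0],[-0.5,0,0,-0.4,0,0,0],[-0.5,0,0,-0.12,0,0,0]],
  ],
)

```text
t: 8.4
ee_pos: [565.2, -345.2, 146.3]
orientation: [-3.099, -0.498, 0.005]
ft_force: [-0.5, 0.1, 0.0]
width: 65.8
grasp_force: 0.0
```

Request:
servo_tool(
  plan=[
    [[0,0,0,0,0,0,0],[0.3,0,0,0,0,0,0],[0.6,0,0,0,0,0,0],[1,0,0,0,0,0,0],[1,0,0,0,0,0,0]],
  ],
)

```text
t: 8.82
ee_pos: [566.5, -347.7, 150.2]
orientation: [3.101, 0.495, 0.003]
ft_force: [-0.5, 1.9, 5.5]
width: 36.4
grasp_force: 30.2
```

Request:
servo_tool(
  plan=[
    [[1,0,0,0,0,0,0],[1,0,0,0,0,0,0],[1,0,0,0,0,0,0]],
  ],
)

```text
t: 9.07
ee_pos: [566.6, -347.7, 150.2]
orientation: [3.101, 0.495, 0.003]
ft_force: [-0.5, 1.7, 7.3]
width: 36.4
grasp_force: 30.0
```

Request:
servo_tool(
  plan=[
    [[1,0,0,0.3,0,0,0],[1,0,0,0.8,0,0,0],[1,0,0,0.9,0,0,0],[1,0,0,0.9,0,0,0],[1,0,0,0.9,0,0,0]],
  ],
)

```text
t: 9.48
ee_pos: [565.4, -347.4, 302.8]
orientation: [-3.102, -0.495, 0.001]
ft_force: [0.2, -0.4, -1.2]
width: 36.2
grasp_force: 30.0
```

Request:
servo_tool(
  plan=[
    [[1,0,0.5,0.2,0,0,0],[1,0.04,0.8,0,0,0,0],[1,0.04,0.8,0,0,0,0],[1,0.04,0.8,0,0,0,0],[1,0.04,0.8,0,0,0,0]],
  ],
)

```text
t: 9.9
ee_pos: [571.8, -198.3, 309.5]
orientation: [3.102, 0.494, 0.001]
ft_force: [-0.1, -0.5, -0.8]
width: 36.2
grasp_force: 30.0
```

Request:
servo_tool(
  plan=[
    [[1,0.04,0.8,0,0,0,0],[1,0.04,0.8,0,0,0,0],[1,0.04,0.8,0,0,0,0],[1,0.06,0.8,0,0,0,0],[1,0.06,0.7,0,0,0,0]],
  ],
)

```text
t: 10.32
ee_pos: [581.5, -41.7, 309.4]
orientation: [-3.102, -0.496, -0.0]
ft_force: [0.9, -1.0, -1.4]
width: 36.2
grasp_force: 30.0
```

Request:
servo_tool(
  plan=[
    [[1,0.03,0.3,0,0,0,0],[1,0,0,0,0,0,0],[1,0,0,0,0,0,0],[1,0,0,0,0,0,0]],
  ],
)

```text
t: 10.65
ee_pos: [583.1, -32.4, 308.9]
orientation: [3.102, 0.495, 0.0]
ft_force: [0.6, 0.2, -0.9]
width: 36.1
grasp_force: 30.0
```

Run:
```python
from workcell import readout, vision
from h import *
o=readout.get_obs();e=o["ee_pos"]
w=vision.get_image("wrist").copy();s=vision.get_image("scene").copy();p=wristcam(o,vision.camera_params("wrist"));ps=vision.camera_params("scene")
for q,im in((p,w),(ps,s)):
  for c,r,z,col in(((584,-31.5),32,136,(0,255,0)),(e[:2],18,e[2]-150+95,(255,0,0)),(e[:2],15,e[2]-150,(255,0,0))):
    for a in np.arange(0,6.28,.25):
      u=proj(q,[c[0]+r*np.cos(a),c[1]+r*np.sin(a),z]);cv2.circle(im,tuple(u.astype(int).tolist()),1,col,-1)
cv2.imwrite("pics/w5.png",np.hstack([cv2.resize(w[120:390,100:460],(400,300)),cv2.resize(s[120:270,170:370],(400,300))])[...,::-1])
```

```text
(no output)
```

View pics/w5.png

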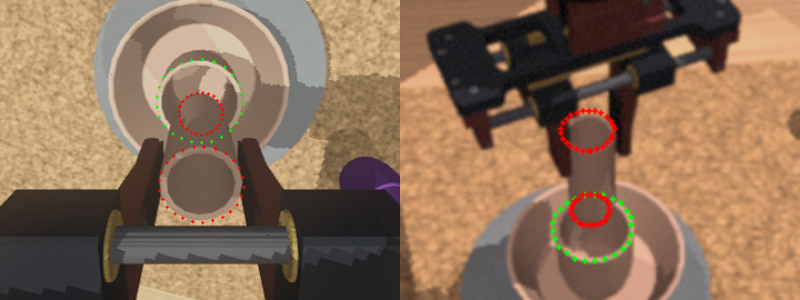

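The predicted circles lie on the real rims in both views, with the beaker upright and centred over the tumbler. I'm lowering it.

Request:
servo_tool(
  plan=[
    [[1,0.02,0.02,-0.4,0,0,0],[1,0,0,-0.6,0,0,0],[1,0,0,-0.5,0,0,0],[1,0,0,-0.3,0,0,0],[1,0,0,-0.2,0,0,0]],
  ],
)

```text
t: 11.17
ee_pos: [583.3, -31.6, 227.1]
orientation: [-3.102, -0.494, 0.003]
ft_force: [-0.2, -1.1, -1.8]
width: 36.3
grasp_force: 30.0
```

Request:
servo_tool(
  plan=[
    [[1,0,0,-0.06,0,0,0],[1,0,0,0,0,0,0],[1,0,0,0,0,0,0]],
  ],
)

```text
t: 11.42
ee_pos: [584.5, -30.9, 227.1]
orientation: [3.102, 0.495, 0.002]
ft_force: [0.5, -0.9, -1.3]
width: 36.3
grasp_force: 30.0
```

Request:
servo_tool(
  plan=[
    [[1,0,0,-0.04,0,0,0],[1,0,0,0,0,0,0],[1,0,0,0,0,0,0]],
  ],
)

```text
t: 11.67
ee_pos: [584.2, -30.6, 225.3]
orientation: [3.102, 0.496, 0.002]
ft_force: [-1.3, -0.3, -2.1]
width: 36.4
grasp_force: 30.0
```

Request:
servo_tool(
  plan=[
    [[1,0,0,-0.04,0,0,0],[1,0,0,0,0,0,0],[1,0,0,0,0,0,0]],
  ],
)

```text
t: 11.92
ee_pos: [583.9, -30.6, 223.1]
orientation: [3.102, 0.496, 0.0]
ft_force: [-0.5, -0.2, -1.6]
width: 36.0
grasp_force: 30.0
```

Request:
servo_tool(
  plan=[
    [[1,0,0,-0.04,0,0,0],[1,0,0,0,0,0,0],[1,0,0,0,0,0,0]],
  ],
)

```text
t: 12.17
ee_pos: [583.9, -30.7, 221.4]
orientation: [-3.102, -0.496, 0.0]
ft_force: [0.2, -1.0, -1.8]
width: 36.1
grasp_force: 30.0
```

Request:
servo_tool(
  plan=[
    [[1,0,0,-0.03,0,0,0],[1,0,0,0,0,0,0],[1,0,0,0,0,0,0]],
  ],
)

```text
t: 12.42
ee_pos: [584.3, -30.6, 221.2]
orientation: [3.102, 0.495, 0.002]
ft_force: [-1.2, 0.7, 5.9]
width: 36.1
grasp_force: 30.0
```

Contact at TCP z 221.2, as expected. Releasing and rising.

Request:
servo_tool(
  plan=[
    [[0,0,0,0,0,0,0],[-0.3,0,0,0,0,0,0],[-0.5,0,0,0,0,0,0],[-0.5,0,0,0,0,0,0],[-0.5,0,0,0,0,0,0]],
  ],
)

```text
t: 12.83
ee_pos: [583.9, -30.7, 220.1]
orientation: [-3.102, -0.496, 0.0]
ft_force: [0.4, -1.5, 1.0]
width: 64.4
grasp_force: 0.0
```

Request:
servo_tool(
  plan=[
    [[-0.5,0,0,0,0,0,0],[-0.5,0,0,0.3,0,0,0],[-0.5,0,0,0.7,0,0,0],[-0.5,0,0,0.9,0,0,0],[-0.5,0,0,0.9,0,0,0]],
  ],
)

```text
t: 13.25
ee_pos: [583.4, -30.6, 333.7]
orientation: [-3.102, -0.495, 0.003]
ft_force: [1.0, -0.6, 0.9]
width: 65.9
grasp_force: 0.0
```

Request:
servo_tool(
  plan=[
    [[-0.5,0,0,0.3,0,0,0],[-0.5,0,0,0,0,0,0],[-0.5,0,0,0,0,0,0],[-0.5,0,0,0,0,0,0],[-0.5,0,0,0,0,0,0]],
  ],
)

```text
t: 13.67
ee_pos: [583.0, -30.6, 342.2]
orientation: [-3.101, -0.495, 0.006]
ft_force: [-0.4, 0.3, -0.5]
width: 65.8
grasp_force: 0.0
```

Run:
```python
from workcell import readout, vision
import numpy as np,cv2
w=vision.get_image("wrist");s=vision.get_image("scene")
cv2.imwrite("pics/w6.png",np.hstack([cv2.resize(w,(400,300)),cv2.resize(s[150:300,170:370],(400,300))])[...,::-1])
```

```text
(no output)
```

View pics/w6.png

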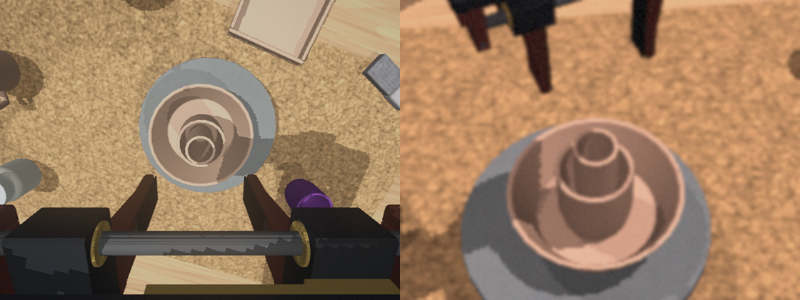

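All three pieces stand nested and upright: beaker rim at (200,149), tumbler rim at (201,143) in the left half, with the gripper clear. Handing in.

```bash
python3 -c "
from workcell import close_job
print(close_job())"
```

```text
the job is handed in; nothing more can be done
None
```

The tumbler stands in the bowl on the wheel and the beaker stands in the tumbler, both upright and let go in the last picture; the job was handed in at about 14 s, and no verdict came back.

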